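# Set the index wheel and apply the roller brake

### The arm

A 7-joint arm with a two-finger parallel gripper is mounted at the origin on the work surface. World frame = base frame: x ahead of the robot, y to its left, z up, the work surface at z = 0. Lengths are in mm, angles in rad, forces in N, time in s.
With the tool pointing down it reaches from about 400 to 900 mm from the base axis. Payload 5.6 kg.
Tool frame: the origin (TCP) lies between the finger pads; the fingertips stand 8 mm ahead of it and the grasp point (between the pads) lies 11 mm behind it (manip.tip_extent is the distance from the TCP to the fingertips, in mm); z points along the fingers, y is the line along which they close (so a half turn about z gives the same grasp; the last joint's range is limited). The gripper opens to 92 mm and grips with 3 to 60 N. Pads are 20 mm wide; open, the fingers measure 128 mm over their backs; the gripper's body (75 mm by 189 mm) begins 69 mm behind the grasp point.
Start: joints at [1.105, 0.468, -0.012, 1.603, 0.006, 1.071, -0.056], TCP at [266.666, -592.788, 222.592] pointing down, gripper open.
Joint ranges: [-2.53, 2.53], [-0.31, 2.02], [-1.57, 1.55], [0.28, 2.44], [-1.29, 4.43], [0.15, 1.84], [-2.92, 2.92]. Speed limits (rad/s): [2.57, 2.57, 3.14, 3.14, 3.14, 3.14, 3.14].

### API

Orientations are given as [roll, pitch, yaw] about the fixed x, y, z axes, in that order (R = Rz(yaw) Ry(pitch) Rx(roll)).
In Python, from rig import sensors, vision, manip gives the robot as it stands.
- The arm moves only by the shell command python3 -m pendant 'ROWS' [OPENING] [FORCE]. ROWS is JSON, a list of rows, each a list of 6 numbers: the shift along the tool's x, y, z scaled (see below), then the turn, a rotation vector about the tool's x, y, z scaled (see below). In form: [[dx, dy, dz, rx, ry, rz], ...]. A call has 1 to 12 rows; each row is the pose to reach, as a shift and turn from the pose commanded when the call began, along the tool's axes at that moment, turning the shorter way round; what a row does not reach only later rows make up. The controller multiplies each number of a shift by 200 mm and each number of a turn by pi rad. A row lasts 1/12 s, in which the tool goes at most 41.7 mm and 7.16 degrees, less where a joint would pass 70% of its speed; a pose out of reach is approached as far as the arm can. A call with a number of a shift or a turn outside -1 to 1 is refused whole. A call with a gripper value outside its range is refused whole. OPENING is the opening, from 0 (shut) to 1 (fully open), set as the call begins (- or left out, the last holds). The fingers move at their own pace and stop on an object; FORCE is the grip in N (left out, the last holds). Time passes only in rows, so rows that repeat a pose let the fingers close. It gives the time, the measured TCP pose, the force, the opening and the grip force at its end, in the units of the state.
- sensors.get_obs(): the state, without advancing time (a new reading comes with each control period).
- vision.read_camera(name): name is "scene" or "top" or "wrist"; returns a dict with "frame" (400x640x3 uint8, blue, green, red), "fov_y" (degrees; the focal length in pixels is half the picture's height over the tangent of half this angle, whatever the lens; pixels are square), "cx", "cy" (the principal point, pixels), "R" (3x3) and "t" (3): a world point X has camera coordinates R X + t; the wrist camera has in their place "T_tool_cam" (4x4, takes a point from camera to tool coordinates, whose origin is the TCP and whose axes are the flange's). Camera axes: x right, y down, z forward; pixel columns grow to the right and rows downward; lengths in mm; the calibration is good to about 2 mm. A picture is of the moment at which its call begins: read the wrist's pose just before it. There is no depth.
- manip.sign_off(): hands the job in; it is judged then, once.
The state is a dict: "t": time; "qpos": joint angles; "joint_velocities": joint speeds; "effort": joint torques, N m; "eef_pos": TCP position; "tool_rot": TCP orientation; "wrist_force": force on the tool from outside, world axes, zero at the start; "ft_torque": the same for the moment, N m; "finger_gap": finger opening in mm; "grasp_force": force on a finger pad.
Only numpy, scipy, OpenCV 4.12 (cv2) and the standard library are available. Lean on these libraries where they do the work, as an engineer would, in place of code of your own. Each camera call takes 0.05 s, during which the arm holds its last target. There are 200 camera calls.

### The job

On the printer feed unit, push an arm of the three-armed black handwheel with a fingertip until its long arm points straight at the upright index pin. Then push the steel brake lever clockwise (seen from above) as far as it goes, to its stop post, leaving the wheel as set. Do not lift the wheel, which sits loosely on its spindle, and leave the loose parts and tools where they lie.

Things in the scene. Friction and masses are not known exactly. Their poses are not given: they have to be found in the camera images.
- unit: Printer feed unit, a fixed black box 300 (x) x 430 (y) mm. Its flat deck is 80 mm above the table and carries the wheel (left) and the brake lever (right); two rollers between low side plates along its far edge reach 116 mm above the table. Origin at the centre of its underside, x away from the robot at yaw 0, z up.
- wheel_hub (a point): Black handwheel on the unit's deck: this point is on its vertical axis at the top of its 38 mm hub, 132 mm above the table (a 12 mm spindle stands out 20 mm more). Three level arms 120 degrees apart, 14 mm wide, 14 mm thick, undersides 29 mm and tops 43 mm above the deck: one long and pointed (98 mm from the axis), two short with round ends (65 mm). x along the long arm, z up.
- handwheel (a joint): Angle of the wheel, rad: 0 when the long arm points along the unit's x axis, growing counter-clockwise seen from above. Turns either way with friction of about 0.12 N m and stays where it is left. At the start the long arm is 45 to 120 degrees clockwise of the pin, so it goes counter-clockwise. The wheel also slides up its spindle if lifted.
- pointer_tip (a point): Top of the pointed end of the wheel's long arm, 98 mm from the wheel's axis, 123 mm above the table. x axis along the arm outwards, z up.
- index_pin (a point): Top of the upright dark steel index pin, 9 mm thick and 42 mm high above the deck, standing 118 mm from the wheel's axis (20 mm beyond the circle of the long arm's tip) at the end of a flat steel strip 3 mm thick lying on the deck that comes from the spindle. Fixed. x axis from the wheel's axis to the pin, z up.
- brake (a joint): Angle of the brake lever about its vertical pivot, rad: 0 is off (it points to the unit's right, -y), it grows clockwise seen from above to 1.35, fully on, where it meets the stop post (steel, 10 mm thick, 34 mm high above the deck) and can go no further. Friction about 0.08 N m; it stays where it is left. Starts between 0 and 0.3.
- brake_pivot (a point): The brake lever's vertical axis, at the top of its 30 mm boss, 122 mm above the table. The lever is a dark steel arm 12 mm wide and 12 mm thick, its underside 26 mm and its top 38 mm above the deck, with a black round end 18 mm across 68 mm from the pivot.
- brake_tip (a point): Top of the round end of the brake lever, 68 mm from its pivot, 119 mm above the table.
- bearing: Loose steel bearing ring, 30 mm across, 12 mm high, lying on the deck between wheel and lever, towards the front. Origin at the centre of its underside. Bystander.
- spacer: Loose brass spacer, 18 mm across, 26 mm high, standing on the deck behind and between wheel and lever. Origin at the centre of its underside. Bystander.
- driver: Screwdriver lying on the table at the right front. Bystander.
- wrench: Wrench lying on the table at the left front. Bystander.
- grease: Small jar, 56 mm across and 60 mm high, on the table to the right. Bystander.
- tray: Divided grey parts tray 120 x 160 x 35 mm on the table to the left. Bystander.
- brush: Brush lying on the table to the left, beyond the tray. Bystander.

How it is judged:
By the outcome, as a careful person would: the job done as asked, in the order asked, and still so for the second after the job is handed in, with the robot touching nothing.
It also fails if it takes over 56 s, if anything falls off the work surface, if the arm or the gripper's body presses on something with over 40 N, if the wrist force passes 120 N, or if a joint passes its speed limit or range.

## Working session

There is one attempt and no reset: what is moved stays moved. The work goes in short steps, Python scripts to look and compute and a shell command to move; the robot and the scene stay as the last step left them, time stands still between calls to the robot, and variables do not carry over. Pictures are saved under pics/ and viewed, at most 10 in all, crops included, and the job is handed in when it is done.

```bash
mkdir -p pics; cat > h.py <<'E'
import numpy as np, cv2, json, sys
from rig import sensors, vision, manip
def cam(n):
    c=vision.read_camera(n); return c
def f(c): return 200/np.tan(np.radians(c["fov_y"])/2)
def ray(c,u,v):
    R=np.array(c["R"]);t=np.array(c["t"]);d=R.T@np.array([(u-c["cx"])/f(c),(v-c["cy"])/f(c),1]);return -R.T@t,d
def at(c,u,v,z):
    o,d=ray(c,u,v);return o+d*(z-o[2])/d[2]
def proj(c,X):
    p=np.array(c["R"])@np.array(X)+np.array(c["t"]);return p[:2]/p[2]*f(c)+[c["cx"],c["cy"]]
E
python3 - <<'E'
from h import *
import pickle
o=sensors.get_obs();print(o)
for n in("top","scene"):
    c=cam(n);pickle.dump(c,open(n+".pkl","wb"));cv2.imwrite(f"pics/{n}.png",c["frame"]);print({k:v for k,v in c.items() if k!="frame"})
E
```

```text
{'t': 0.0, 'qpos': array([ 1.10501656,  0.46836697, -0.01160694,  1.60358932,  0.00601419,
        1.07139449, -0.05631382]), 'joint_velocities': array([ 1.66433513e-03,  5.14360707e-04, -3.75444150e-04, -1.58936297e-03,
        1.33110464e-04,  1.15308628e-03, -7.06316608e-05]), 'effort': array([ 5.51378125e-04, -5.20567346e+01, -1.23449770e-02, -2.43745691e+01,
       -5.66587667e-02,  1.72469689e-02,  1.51085906e-04]), 'eef_pos': array([ 266.40297422, -592.29469452,  221.66116225]), 'tool_rot': array([-3.13987389e+00,  1.32019153e-04,  4.22712394e-01]), 'wrist_force': array([-0.16904751,  0.23169282,  0.15834779]), 'ft_torque': array([-0.01955245,  0.03766199,  0.02353589]), 'grasp_force': 0.0, 'finger_gap': 92.18123901393257}
{'fov_y': 51.016194637019495, 'cx': 316.3345489815262, 'cy': 201.76127561337563, 'R': array([[ 0.00677684, -0.99997094,  0.00349273],
       [-0.98807804, -0.00723338, -0.15378383],
       [ 0.15380462, -0.00240892, -0.98809834]]), 't': array([ -14.00785247,  515.88938069, 1320.11821461])}
{'fov_y': 54.720066903412636, 'cx': 323.5272360505128, 'cy': 197.9296540312406, 'R': array([[-0.65805167,  0.75295227, -0.00555688],
       [ 0.54545109,  0.47158997, -0.69288239],
       [-0.5190868 , -0.45898342, -0.7210292 ]]), 't': array([ 318.51640636, -203.00990196, 1474.33336445])}
```

View pics/top.png

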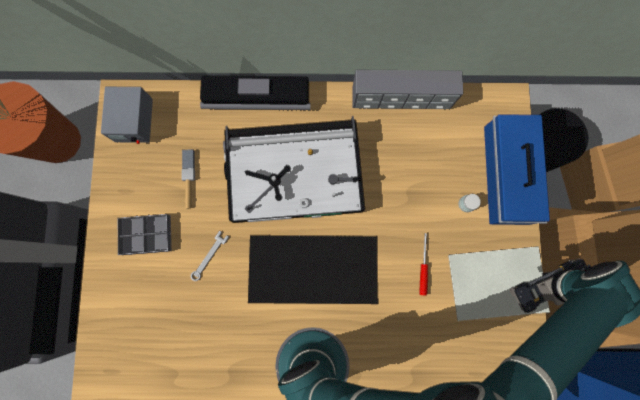

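View pics/scene.png

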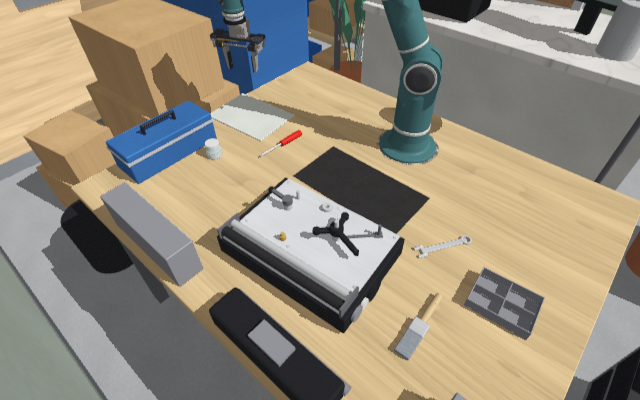

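```bash
python3 - <<'E'
from h import *
a=cv2.imread("pics/top.png")[110:230,215:375];b=cv2.imread("pics/scene.png")[170:290,235:395]
cv2.imwrite("pics/ta.png",cv2.resize(a,None,fx=5,fy=5,interpolation=2))
cv2.imwrite("pics/sb.png",cv2.resize(b,None,fx=5,fy=5,interpolation=2))
E
```

```text
(no output)
```

View pics/ta.png

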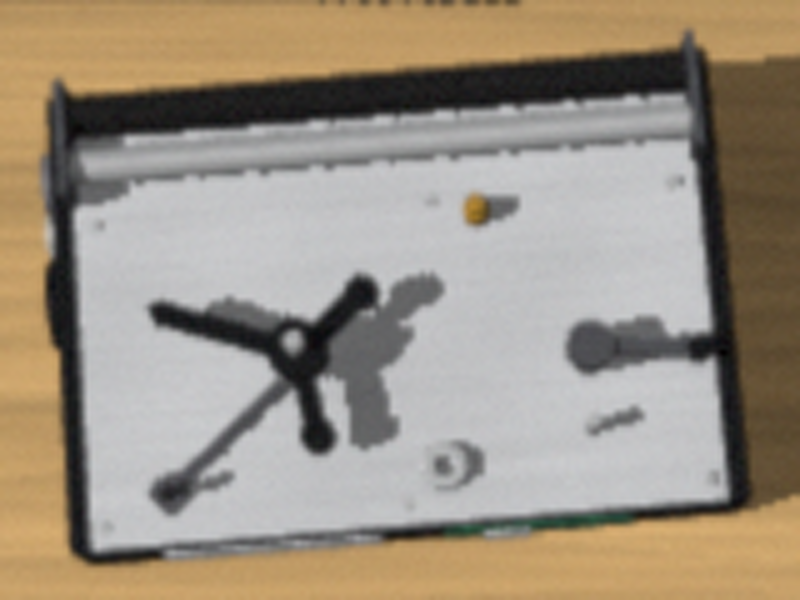

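View pics/sb.png

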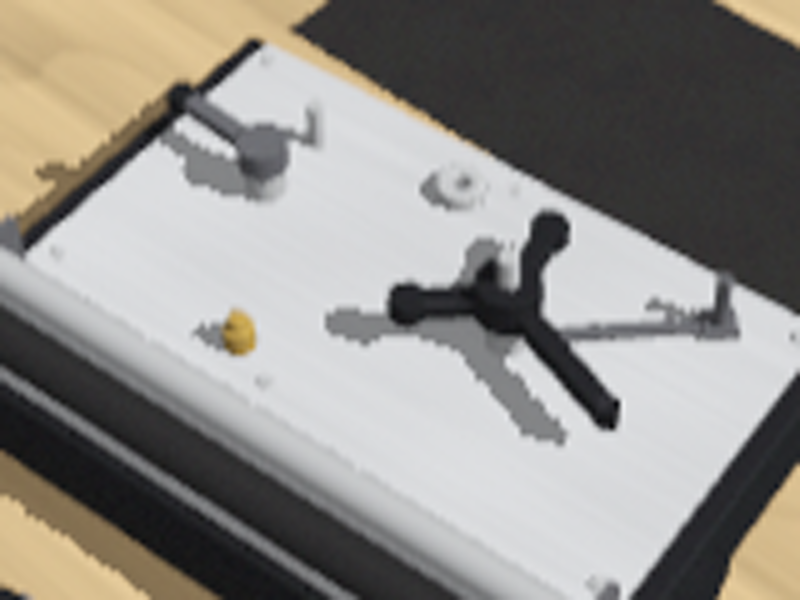

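```bash
python3 - <<'E'
from h import *
import pickle
T=pickle.load(open("top.pkl","rb"));S=pickle.load(open("scene.pkl","rb"))
q=lambda p,o:(o[0]+(p[0]+.5)/5-.5,o[1]+(p[1]+.5)/5-.5)
P={"hubtop":((298,348),None,132),"spindle":((292,338),(510,248),152),"tip":((151,308),(615,412),123),"s1":((362,290),(408,300),123),"s2":((319,438),(550,228),123),
"pintop":((170,482),(722,280),122),"pinbase":((175,492),(722,320),80),"boss":((590,346),(264,142),122),"btip":((710,346),(183,95),119),"posttop":((594,422),(314,105),114),"spacer":((475,205),(238,318),106),"bearing":((447,465),(461,182),92)}
for k,(a,b,z) in P.items():
    print(k,at(T,*q(a,(215,110)),z).round(1)[:2], at(S,*q(b,(235,170)),z).round(1)[:2] if b else "")
E
```

```text
hubtop [570.3 118.7] 
spindle [572.2 120.4] [565.7 118.2]
tip [596.6 210.6] [595.4 212.9]
s1 [609.  81.] [609.8  84.9]
s2 [516.3 105.6] [520.6 110. ]
pintop [488.7 195.7] [488.3 202.8]
pinbase [488.4 199.1] [480.6 202.4]
boss [575.  -59.7] [576.4 -56.5]
btip [ 576.2 -133.8] [ 578.5 -122.3]
posttop [529.  -62.5] [530.3 -61.5]
spacer [668.4  12.1] [669.1  14.3]
bearing [504.9  28.2] [505.   31.7]
```

The crops show the hub at crop pixel (298,348), pointer tip (151,308), pin top (170,482), brake boss (590,346), its tip (710,346) and the stop post (594,422). The wheel is at about 74° and the pin at about 135° in world axes, so it needs roughly +61°.

```bash
cat >> h.py <<'E'
def rows(*targets):
    "targets: x,y,z,yaw_deg -> row numbers relative to the current pose"
    from scipy.spatial.transform import Rotation as Ro
    o=sensors.get_obs();R=Ro.from_euler("xyz",o["tool_rot"])
    print("t",round(o["t"],2),o["eef_pos"].round(1),"yaw",round(np.degrees(o["tool_rot"][2]),1),"F",o["wrist_force"].round(1))
    for x,y,z,w in targets:
        d=R.inv().apply(np.array([x,y,z])-o["eef_pos"])/200
        r=(R.inv()*Ro.from_euler("xyz",[np.pi,0,np.radians(w)])).as_rotvec()/np.pi
        print(list(np.r_[d,r].round(4)))
E
python3 -c "
from h import *
rows((440,-230,225,-16))
c=cam('wrist');print(c['T_tool_cam'])"
```

```text
t 0.1 [ 266.4 -592.3  221.7] yaw 24.2 F [ 0.2 -0.4 -0.3]
[np.float64(1.5347), np.float64(-1.2962), np.float64(-0.0145), np.float64(-0.0005), np.float64(0.0002), np.float64(0.2234)]
[[-1.23928438e-03 -9.57512387e-01 -2.88389480e-01  8.08605484e+01]
 [ 9.99998941e-01 -9.66696921e-04 -1.08762217e-03 -1.35179074e-01]
 [ 7.62626479e-04 -2.88390523e-01  9.57512572e-01 -1.61226981e+02]
 [ 0.00000000e+00  0.00000000e+00  0.00000000e+00  1.00000000e+00]]
```

```bash
python3 -m pendant '[[0.99,-0.836,0,0,0,0.2234],[0.99,-0.836,0,0,0,0.2234],[0.99,-0.836,0,0,0,0.2234],[0.99,-0.836,0,0,0,0.2234],[0.99,-0.836,0,0,0,0.2234],[0.99,-0.836,0,0,0,0.2234],[0.99,-0.836,0,0,0,0.2234],[0.99,-0.836,0,0,0,0.2234]]' 0 20; python3 -c "
from h import *
rows((520,-60,225,-16),(625.8,180.9,200,-16))"
```

```text
t: 0.82
eef_pos: [381.1, -354.7, 222.6]
tool_rot: [-3.14, -0.0, -0.271]
wrist_force: [0.3, -0.3, 0.2]
finger_gap: 40.8
grasp_force: 0.0
t 0.82 [ 381.1 -354.7  222.6] yaw -15.6 F [ 0.3 -0.3  0.2]
[np.float64(0.2742), np.float64(-1.6058), np.float64(-0.0093), np.float64(-0.0005), np.float64(-0.0), np.float64(0.0025)]
[np.float64(0.4609), np.float64(-2.9078), np.float64(0.1179), np.float64(-0.0005), np.float64(-0.0), np.float64(0.0025)]
```

```bash
python3 -m pendant '[[0.16,-1,0,0,0,0.0025],[0.16,-1,0,0,0,0.0025],[0.16,-1,0,0,0,0.0025],[0.16,-1,0,0,0,0.0025],[0.16,-1,0,0,0,0.0025]]' && python3 -m pendant '[[0.16,-1,0,0,0,0],[0.16,-1,0,0,0,0],[0.16,-1,0,0,0,0],[0.16,-1,0,0,0,0],[0.16,-1,0,0,0,0],[0.16,-1,0,0,0,0]]'; python3 -c "
from h import *
rows((625.8,180.9,200,-16))
T=cam('top')
"
```

```text
t: 1.23
eef_pos: [465.1, -174.6, 222.7]
tool_rot: [3.142, -0.0, -0.288]
wrist_force: [1.1, 0.2, -0.1]
finger_gap: 7.7
grasp_force: 0.0
t: 1.73
eef_pos: [554.3, 14.0, 222.5]
tool_rot: [-3.137, -0.001, -0.278]
wrist_force: [0.5, 0.3, 0.5]
finger_gap: 0.7
grasp_force: 0.0
t 1.73 [554.3  14.  222.5] yaw -15.9 F [0.5 0.3 0.5]
[np.float64(0.1147), np.float64(-0.9001), np.float64(0.1164), np.float64(-0.0013), np.float64(-0.0002), np.float64(0.0003)]
```

```bash
python3 -m pendant '[[0.115,-0.9,0,0,0,0],[0.115,-0.9,0,0,0,0],[0.115,-0.9,0,0,0,0],[0.115,-0.9,0,0,0,0],[0.115,-0.9,0,0,0,0],[0.115,-0.9,0,0,0,0],[0.115,-0.9,0,0,0,0]]'; python3 - <<'E'
from h import *
rows((625.8,180.9,119,-16))
c=cam('wrist');cv2.imwrite('pics/w1.png',c['frame'])
E
```

```text
t: 2.37
eef_pos: [624.9, 171.2, 221.7]
tool_rot: [3.139, 0.001, -0.288]
wrist_force: [-0.1, -0.3, 0.0]
finger_gap: 0.2
grasp_force: 0.0
t 2.37 [624.9 171.2 221.7] yaw -16.5 F [-0.1 -0.3  0. ]
[np.float64(-0.0093), np.float64(-0.049), np.float64(0.5132), np.float64(0.0007), np.float64(0.0003), np.float64(-0.0028)]
```

View pics/w1.png

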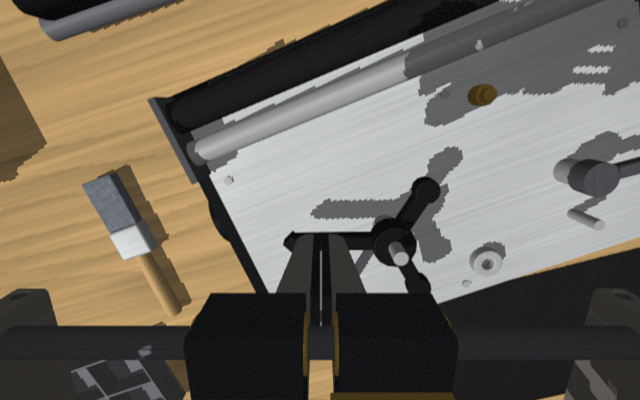

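```bash
cat >> h.py <<'E'
def wr(c,o):
    from scipy.spatial.transform import Rotation as Ro
    A=np.eye(4);A[:3,:3]=Ro.from_euler("xyz",o["tool_rot"]).as_matrix();A[:3,3]=o["eef_pos"]
    M=np.linalg.inv(A@c["T_tool_cam"]);c["R"],c["t"]=M[:3,:3],M[:3,3];return c
E
python3 - <<'E'
from h import *
o=sensors.get_obs();c=wr(cam('wrist'),o)
for n,u,v,z in [("tip",287,242,123),("hub",390,240,132),("spin",401,257,152),("s1",426,188,123),("boss",598,178,122),("armupperedge",310,234,123),("spacer",484,96,106),("bearing",488,262,92)]:
    print(n,at(c,u,v,z).round(1))
for dx,dy in((0,0),(-10,0),(10,0),(0,-10),(0,10)):
    from scipy.spatial.transform import Rotation as Ro
    X=o["eef_pos"]+Ro.from_euler("xyz",o["tool_rot"]).apply([dx,dy,8]);print(dx,dy,proj(c,X).round(0))
E
```

```text
tip [596.8 208.6 123. ]
hub [577.1 122.2 132. ]
spin [570.2 119.1 152. ]
s1 [610.1  81.7 123. ]
boss [576.9 -57.6 122. ]
armupperedge [598.3 187.  123. ]
spacer [667.4  16.4 106. ]
bearing [505.2  29.3  92. ]
0 0 [320. 248.]
-10 0 [320. 263.]
10 0 [320. 232.]
0 -10 [303. 248.]
0 10 [338. 248.]
```

```bash
python3 -m pendant '[[-0.0093,-0.049,0.2,0,0,-0.0028],[-0.0093,-0.049,0.4,0,0,-0.0028],[-0.0093,-0.049,0.513,0,0,-0.0028],[-0.0093,-0.049,0.513,0,0,-0.0028],[-0.0093,-0.049,0.513,0,0,-0.0028]]'; python3 - <<'E'
from h import *
H=np.array([570,119.3])
def P(th,gap=0,r=75):
    a=np.radians(th);u=np.array([np.cos(a),np.sin(a)]);v=np.array([-u[1],u[0]])
    return (*(H+r*u-(17+gap)*v),119,th-90)
rows(*[P(t) for t in (74.5,79,84,89,94,99,104,109,114,119,124,128)])
E
```

```text
t: 2.88
eef_pos: [625.5, 180.5, 119.5]
tool_rot: [3.139, 0.001, -0.281]
wrist_force: [0.0, 0.3, 0.7]
finger_gap: 0.5
grasp_force: 0.0
t 2.88 [625.5 180.5 119.5] yaw -16.1 F [0.  0.3 0.7]
[np.float64(-0.1006), np.float64(-0.0048), np.float64(0.0025), np.float64(0.0007), np.float64(0.0004), np.float64(-0.0033)]
[np.float64(-0.1304), np.float64(-0.01), np.float64(0.0026), np.float64(0.0007), np.float64(0.0005), np.float64(-0.0283)]
[np.float64(-0.1638), np.float64(-0.013), np.float64(0.0026), np.float64(0.0006), np.float64(0.0005), np.float64(-0.0561)]
[np.float64(-0.1973), np.float64(-0.0132), np.float64(0.0027), np.float64(0.0006), np.float64(0.0005), np.float64(-0.0839)]
[np.float64(-0.2307), np.float64(-0.0103), np.float64(0.0027), np.float64(0.0006), np.float64(0.0006), np.float64(-0.1116)]
[np.float64(-0.2638), np.float64(-0.0046), np.float64(0.0028), np.float64(0.0006), np.float64(0.0006), np.float64(-0.1394)]
[np.float64(-0.2962), np.float64(0.004), np.float64(0.0028), np.float64(0.0006), np.float64(0.0006), np.float64(-0.1672)]
[np.float64(-0.3278), np.float64(0.0154), np.float64(0.0029), np.float64(0.0005), np.float64(0.0006), np.float64(-0.195)]
[np.float64(-0.3582), np.float64(0.0294), np.float64(0.003), np.float64(0.0005), np.float64(0.0007), np.float64(-0.2227)]
[np.float64(-0.3873), np.float64(0.0461), np.float64(0.0031), np.float64(0.0005), np.float64(0.0007), np.float64(-0.2505)]
[np.float64(-0.4149), np.float64(0.0653), np.float64(0.0031), np.float64(0.0005), np.float64(0.0007), np.float64(-0.2783)]
[np.float64(-0.4356), np.float64(0.0823), np.float64(0.0032), np.float64(0.0004), np.float64(0.0007), np.float64(-0.3005)]
```

```bash
python3 -m pendant '[[-0.05,-0.003,0,0,0,0],[-0.1,-0.005,0,0,0,-0.003],[-0.13,-0.01,0,0,0,-0.028],[-0.164,-0.013,0,0,0,-0.056],[-0.197,-0.013,0,0,0,-0.084],[-0.231,-0.01,0,0,0,-0.112],[-0.264,-0.005,0,0,0,-0.139],[-0.296,0.004,0,0,0,-0.167],[-0.328,0.015,0,0,0,-0.195],[-0.358,0.029,0,0,0,-0.223],[-0.387,0.046,0,0,0,-0.25],[-0.415,0.065,0,0,0,-0.278]]'; python3 - <<'E'
from h import *
H=np.array([570,119.3])
def P(th,gap=0,r=75):
    a=np.radians(th);u=np.array([np.cos(a),np.sin(a)]);v=np.array([-u[1],u[0]])
    return (*(H+r*u-(17+gap)*v),119,th-90)
rows(*[P(t) for t in (124,127,129,131,133)])
c=cam("top");s=cam("scene");w=cam("wrist")
a=cv2.resize(c["frame"][130:230,225:305],None,fx=5,fy=5,interpolation=2)
b=cv2.resize(s["frame"][190:290,305:385],None,fx=5,fy=5,interpolation=2)
cv2.imwrite("pics/m.png",np.hstack([a,b]));cv2.imwrite("pics/w2.png",w["frame"])
E
```

```text
t: 3.88
eef_pos: [542.9, 194.6, 122.5]
tool_rot: [3.14, -0.005, 0.601]
wrist_force: [0.9, 1.3, -0.1]
finger_gap: 0.2
grasp_force: 0.8
t 3.88 [542.9 194.6 122.5] yaw 34.4 F [ 0.9  1.3 -0.1]
[np.float64(-0.0134), np.float64(0.0129), np.float64(0.0175), np.float64(0.0005), np.float64(-0.0016), np.float64(0.0023)]
[np.float64(-0.0331), np.float64(0.0088), np.float64(0.0174), np.float64(0.0006), np.float64(-0.0016), np.float64(-0.0143)]
[np.float64(-0.0463), np.float64(0.0067), np.float64(0.0173), np.float64(0.0006), np.float64(-0.0016), np.float64(-0.0254)]
[np.float64(-0.0596), np.float64(0.005), np.float64(0.0172), np.float64(0.0006), np.float64(-0.0015), np.float64(-0.0366)]
[np.float64(-0.073), np.float64(0.0038), np.float64(0.0171), np.float64(0.0006), np.float64(-0.0015), np.float64(-0.0477)]
```

View pics/m.png

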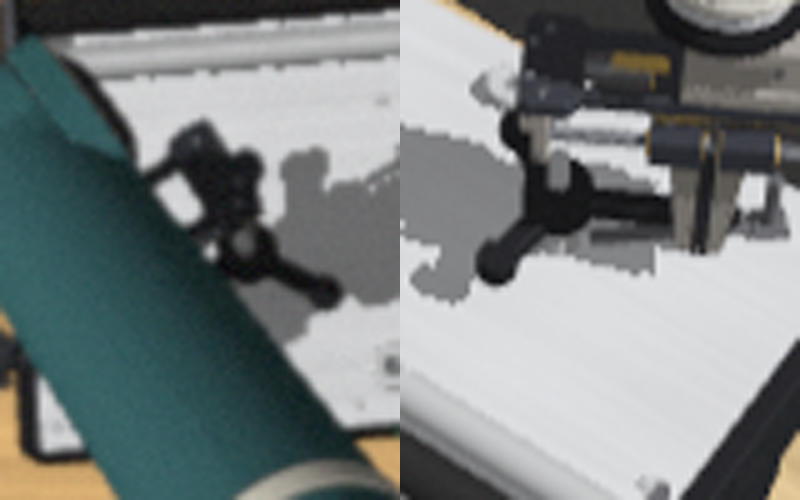

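```bash
python3 -m pendant '[[-0.015,-0.003,0,0,0,-0.012],[-0.03,-0.006,0,0,0,-0.025],[-0.045,-0.008,0,0,0,-0.037],[-0.053,-0.008,0,0,0,-0.045],[-0.053,-0.008,0,0,0,-0.045],[-0.053,-0.008,0,0,0,-0.045]]'; python3 - <<'E'
from h import *
o=sensors.get_obs();w=cam("wrist");import pickle;pickle.dump((o,w),open("w3.pkl","wb"));cv2.imwrite("pics/w3.png",w["frame"])
E
```

```text
t: 4.53
eef_pos: [533.3, 189.3, 120.6]
tool_rot: [3.141, -0.001, 0.735]
wrist_force: [1.3, 1.4, 1.0]
finger_gap: 0.5
grasp_force: 0.8
```

View pics/w3.png

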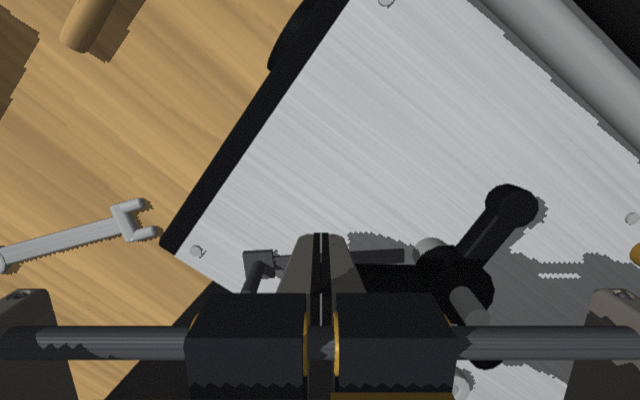

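```bash
python3 -m pendant '[[0.05,0,0,0,0,0],[0.12,0,0,0,0,0],[0.12,0,-0.2,0,0,0],[0.12,0,-0.4,0,0,0],[0,0,-0.6,0,0,0],[-0.2,0.1,-0.7,0,0,0],[-0.4,0.15,-0.7,0,0,0],[-0.4,0.15,-0.7,0,0,0],[-0.4,0.15,-0.7,0,0,0],[-0.4,0.15,-0.7,0,0,0],[-0.4,0.15,-0.7,0,0,0],[-0.4,0.15,-0.7,0,0,0]]'; python3 - <<'E'
from h import *
o=sensors.get_obs();w=cam("wrist");import pickle;pickle.dump((o,w),open("w4.pkl","wb"));cv2.imwrite("pics/w4.png",w["frame"])
E
```

```text
t: 5.58
eef_pos: [493.9, 114.5, 259.4]
tool_rot: [-3.14, 0.0, 0.739]
wrist_force: [-0.2, 0.3, -0.3]
finger_gap: 0.6
grasp_force: 0.0
```

View pics/w4.png

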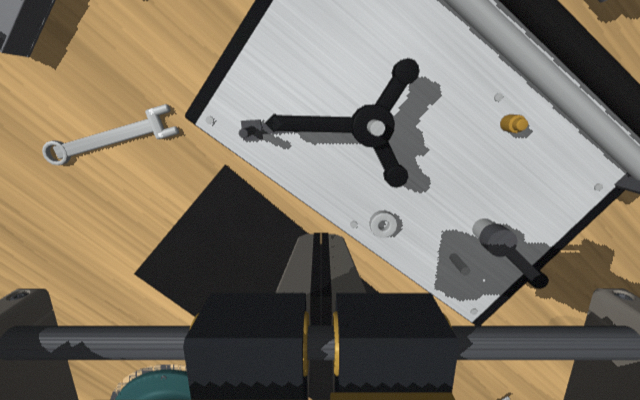

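```bash
python3 - <<'E'
from h import *
im=cv2.imread("pics/w4.png")[50:200,225:425]
cv2.imwrite("pics/w4c.png",cv2.convertScaleAbs(cv2.resize(im,None,fx=4,fy=4,interpolation=2),alpha=1.3,beta=25))
E
```

```text
(no output)
```

View pics/w4c.png

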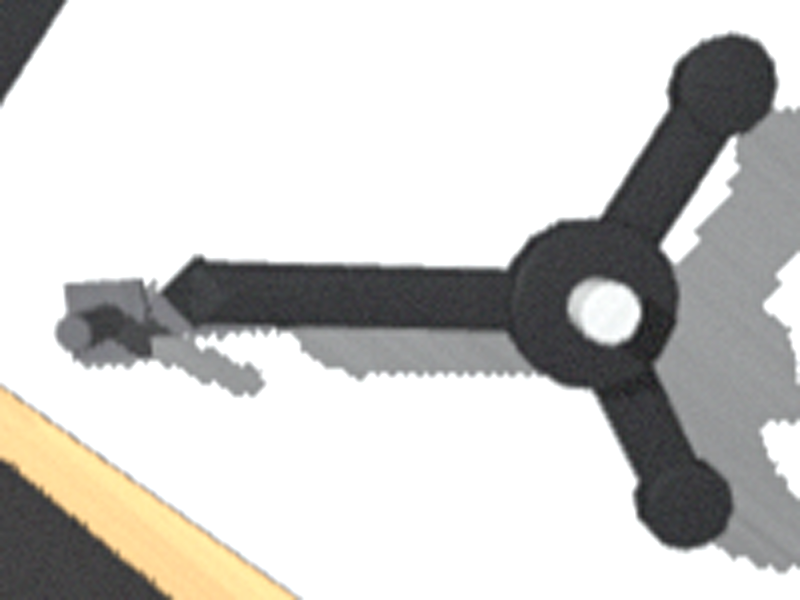

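The close view shows the long arm's tip at crop (163,292), pin top (73,332), hub (594,303), and short ends (722,84) and (683,503). The arm is a few degrees short of the pin.

```bash
python3 - <<'E'
from h import *
import pickle
o,w=pickle.load(open("w4.pkl","rb"));wr(w,o)
g=lambda p,z:at(w,225+(p[0]+.5)/4-.5,50+(p[1]+.5)/4-.5,z)[:2]
K=dict(hub=((594,303),132),spin=((612,313),152),tip=((163,292),123),s1=((722,84),123),s2=((683,503),123),pin=((73,332),122),a1=((510,298),123),a2=((200,293),123))
p={k:g(*v) for k,v in K.items()}
for k in p:print(k,p[k].round(1))
an=lambda a,b:round(np.degrees(np.arctan2(*(p[a]-p[b])[::-1])),1)
H=(p["hub"]+p["spin"])/2
for hn in("hub","spin"):print(hn,[an(k,hn) for k in("tip","s1","s2","pin")],[round(np.linalg.norm(p[k]-p[hn]),1) for k in("tip","s1","s2","pin")])
print("edge line",an("a2","a1"))
h=lambda u,v,z:at(w,u,v,z)[:2].round(1)
print("boss",h(498,238,122),"btip",h(541,281,119),"spacer",h(516,124,106),"bearing",h(384,223,92))
E
```

```text
hub [569.  121.7]
spin [569.  120.9]
tip [505.9 193.9]
s1 [620.8 132.5]
s2 [550.9  72. ]
pin [485.  203.5]
a1 [557.6 135.1]
a2 [511.3 187.6]
hub [np.float64(131.2), np.float64(11.7), np.float64(-110.0), np.float64(135.8)] [np.float64(95.9), np.float64(52.8), np.float64(52.9), np.float64(117.3)]
spin [np.float64(130.9), np.float64(12.6), np.float64(-110.3), np.float64(135.5)] [np.float64(96.5), np.float64(53.0), np.float64(52.1), np.float64(117.8)]
edge line 131.4
boss [575.5 -51. ] btip [ 575.  -125.8] spacer [662.9  17.6] bearing [505.3  32.7]
```

```bash
python3 - <<'E'
from h import *
H=np.array([569,121.3]);p=np.array([533.3,189.3])
def Q(d,gap=0):
    a=np.radians(d);R=np.array([[np.cos(a),-np.sin(a)],[np.sin(a),np.cos(a)]])
    y=42.1+d;return (*(H+R@(p-H)+gap*np.array([np.cos(np.radians(y)),np.sin(np.radians(y))])),120,y)
rows((*Q(4.6,24)[:2],260,46.7),Q(4.6,24),Q(4.6,5),Q(4.6,0));print(Q(4.6))
E
```

```text
t 5.63 [493.8 114.4 259.3] yaw 42.3 F [ 0.1 -0.6  0.4]
[np.float64(0.4877), np.float64(-0.1597), np.float64(-0.0032), np.float64(-0.0005), np.float64(0.0001), np.float64(-0.0243)]
[np.float64(0.4879), np.float64(-0.1587), np.float64(0.6968), np.float64(-0.0005), np.float64(0.0001), np.float64(-0.0243)]
[np.float64(0.3932), np.float64(-0.1514), np.float64(0.6968), np.float64(-0.0005), np.float64(0.0001), np.float64(-0.0243)]
[np.float64(0.3683), np.float64(-0.1495), np.float64(0.6968), np.float64(-0.0005), np.float64(0.0001), np.float64(-0.0243)]
(np.float64(527.9614671847495), np.float64(186.21786213648454), 120, 46.7)
```

```bash
python3 -m pendant '[[0.2,-0.08,0,0,0,-0.0243],[0.4,-0.15,0,0,0,-0.0243],[0.488,-0.159,0,0,0,-0.0243],[0.488,-0.159,0,0,0,-0.0243],[0.488,-0.159,0.2,0,0,-0.0243],[0.488,-0.159,0.4,0,0,-0.0243],[0.488,-0.159,0.6,0,0,-0.0243],[0.488,-0.159,0.697,0,0,-0.0243],[0.488,-0.159,0.697,0,0,-0.0243],[0.488,-0.159,0.697,0,0,-0.0243],[0.488,-0.159,0.697,0,0,-0.0243]]'; python3 -c "
from h import *
rows((528,186.2,120,46.7))"
```

```text
t: 6.55
eef_pos: [545.5, 202.7, 121.9]
tool_rot: [3.141, -0.002, 0.813]
wrist_force: [0.4, 0.5, 1.4]
finger_gap: 0.7
grasp_force: 0.0
t 6.55 [545.5 202.7 121.9] yaw 46.6 F [0.4 0.5 1.4]
[np.float64(-0.12), np.float64(-0.0067), np.float64(0.0095), np.float64(0.0002), np.float64(-0.0006), np.float64(-0.0006)]
```

```bash
python3 -m pendant '[[-0.04,-0.003,0,0,0,0],[-0.08,-0.004,0,0,0,0],[-0.1,-0.006,0,0,0,0],[-0.11,-0.006,0,0,0,0],[-0.12,-0.006,0,0,0,0],[-0.12,-0.006,0,0,0,0],[-0.12,-0.006,0,0,0,0],[-0.12,-0.006,0,0,0,0]]'; python3 -c "
from h import *
rows((528,186.2,120,46.7))"
```

```text
t: 7.22
eef_pos: [527.5, 185.3, 120.6]
tool_rot: [3.141, -0.0, 0.813]
wrist_force: [1.4, 0.4, 0.9]
finger_gap: 0.3
grasp_force: 0.5
t 7.22 [527.5 185.3 120.6] yaw 46.6 F [1.4 0.4 0.9]
[np.float64(0.0052), np.float64(-0.0012), np.float64(0.0031), np.float64(0.0001), np.float64(-0.0), np.float64(-0.0007)]
```

```bash
python3 -m pendant '[[0.05,0,0,0,0,0],[0.12,0,0,0,0,0],[0.12,0,-0.2,0,0,0],[0.12,0,-0.4,0,0,0],[0,0,-0.6,0,0,0],[-0.2,0.1,-0.7,0,0,0],[-0.4,0.1,-0.7,0,0,0],[-0.4,0.1,-0.7,0,0,0],[-0.4,0.1,-0.7,0,0,0],[-0.4,0.1,-0.7,0,0,0],[-0.4,0.1,-0.7,0,0,0],[-0.4,0.1,-0.7,0,0,0]]'; python3 - <<'E'
from h import *
o=sensors.get_obs();w=cam("wrist");import pickle;pickle.dump((o,w),open("w5.pkl","wb"))
wr(w,o)
for n,X in dict(hub=(569,121.3,132),pin=(485,203.5,122)).items():print(n,proj(w,X))
u,v=proj(w,(530,160,123)).astype(int);x0,y0=u-100,max(v-75,0);print(x0,y0)
cv2.imwrite("pics/w5c.png",cv2.convertScaleAbs(cv2.resize(w["frame"][y0:y0+150,x0:x0+200],None,fx=4,fy=4,interpolation=2),alpha=1.3,beta=25))
E
```

```text
t: 8.22
eef_pos: [487.1, 115.1, 260.0]
tool_rot: [-3.14, 0.0, 0.815]
wrist_force: [-0.3, -0.2, 0.1]
finger_gap: 0.4
grasp_force: 0.0
hub [384.58799819 125.10980606]
pin [252.97863766 121.96552745]
222 47
```

View pics/w5c.png

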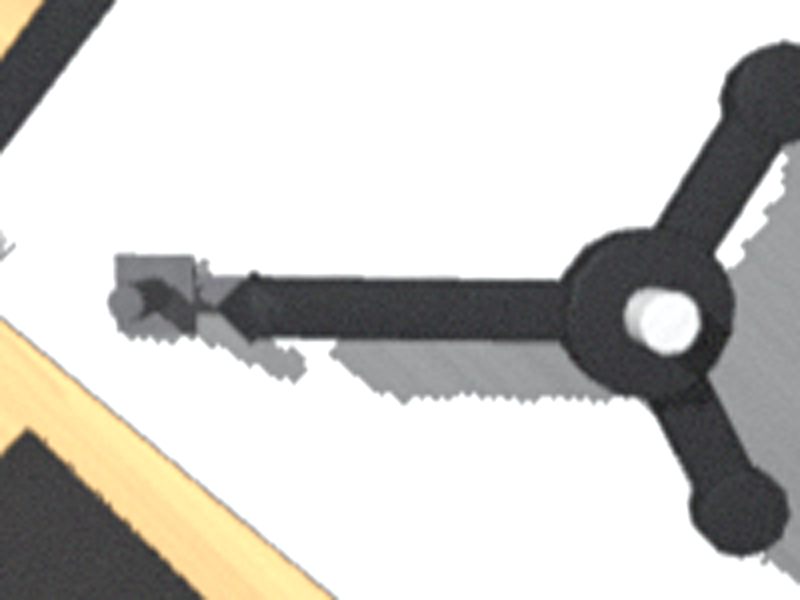

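```bash
python3 - <<'E'
from h import *
import pickle
o,w=pickle.load(open("w5.pkl","rb"));wr(w,o)
g=lambda p,z:at(w,222+(p[0]+.5)/4-.5,47+(p[1]+.5)/4-.5,z)[:2]
K=dict(hub=((649,314),132),spin=((668,321),152),tip=((218,305),123),s2=((739,510),123),pin=((125,302),122),a1=((560,311),123),a2=((256,308),123))
p={k:g(*v) for k,v in K.items()}
for k in p:print(k,p[k].round(1))
an=lambda a,b:round(np.degrees(np.arctan2(*(p[a]-p[b])[::-1])),1)
for hn in("hub","spin"):print(hn,[an(k,hn) for k in("tip","s2","pin")])
print("edge line",an("a2","a1"))
# brake geometry: unit yaw from boss direction not used
rows((560,-115,225,46.7))
E
```

```text
hub [568.5 121.7]
spin [568.7 121.6]
tip [499.8 188.5]
s2 [555.6  70.8]
pin [484.8 203.5]
a1 [555.1 134.4]
a2 [505.6 182.1]
hub [np.float64(135.8), np.float64(-104.3), np.float64(135.7)]
spin [np.float64(135.8), np.float64(-104.5), np.float64(135.7)]
edge line 136.1
t 8.27 [487. 115. 260.] yaw 46.7 F [ 0.1 -1.1 -0.4]
[np.float64(-0.5863), np.float64(1.0545), np.float64(0.1734), np.float64(-0.0005), np.float64(0.0), np.float64(-0.0001)]
```

```bash
python3 -c "
from h import *
rows((550,-20,250,180),(613,-106,225,180))"
```

```text
t 8.27 [487. 115. 260.] yaw 46.7 F [ 0.1 -1.1 -0.4]
[np.float64(-0.275), np.float64(0.6921), np.float64(0.0489), np.float64(-0.0003), np.float64(-0.0005), np.float64(-0.7406)]
[np.float64(-0.3718), np.float64(1.2165), np.float64(0.1731), np.float64(-0.0003), np.float64(-0.0005), np.float64(-0.7406)]
```

```bash
python3 -m pendant '[[-0.275,0.692,0.05,0,0,-0.74],[-0.275,0.692,0.05,0,0,-0.74],[-0.275,0.692,0.05,0,0,-0.74],[-0.275,0.692,0.05,0,0,-0.74],[-0.275,0.692,0.05,0,0,-0.74],[-0.3,0.99,0.05,0,0,-0.74],[-0.3,0.99,0.05,0,0,-0.74],[-0.3,0.99,0.05,0,0,-0.74],[-0.3,0.99,0.05,0,0,-0.74],[-0.3,0.99,0.05,0,0,-0.74],[-0.3,0.99,0.05,0,0,-0.74],[-0.3,0.99,0.05,0,0,-0.74]]'; python3 -m pendant '[[0,0,0,0,0,-0.3],[0,0,0,0,0,-0.3],[0,0,0,0,0,-0.3],[0,0,0,0,0,-0.3],[0,0,0,0,0,-0.3],[0,0,0,0,0,-0.3],[0,0,0,0,0,-0.3]]'; python3 -c "
from h import *
rows((613,-106,200,180),(613,-106,119,180));print(sensors.get_obs()['qpos'].round(2))"
```

```text
t: 9.27
eef_pos: [589.8, -65.1, 249.8]
tool_rot: [3.141, -0.002, 2.305]
wrist_force: [-0.5, -0.9, -0.3]
finger_gap: 0.7
grasp_force: 0.0
t: 9.85
eef_pos: [589.8, -65.2, 249.9]
tool_rot: [3.14, -0.001, -3.104]
wrist_force: [0.3, 0.4, 0.2]
finger_gap: 0.3
grasp_force: 0.0
t 9.85 [589.8 -65.2 249.9] yaw -177.8 F [0.3 0.4 0.2]
[np.float64(-0.1084), np.float64(-0.2086), np.float64(0.2493), np.float64(0.0004), np.float64(-0.0002), np.float64(0.0121)]
[np.float64(-0.1086), np.float64(-0.2091), np.float64(0.6543), np.float64(0.0004), np.float64(-0.0002), np.float64(0.0121)]
[ 0.74  0.53 -0.94  1.67  0.46  1.18  1.29]
```

```bash
python3 -m pendant '[[-0.109,-0.209,0,0,0,0.012],[-0.109,-0.209,0.2,0,0,0.012],[-0.109,-0.209,0.4,0,0,0.012],[-0.109,-0.209,0.6,0,0,0.012],[-0.109,-0.209,0.654,0,0,0.012],[-0.109,-0.209,0.654,0,0,0.012],[-0.109,-0.209,0.654,0,0,0.012],[-0.109,-0.209,0.654,0,0,0.012]]'; cat >> h.py <<'E'
PV=np.array([576,-57])
def B(ph,r=50,gap=0):
    a=np.radians(ph);u=np.array([np.cos(a),np.sin(a)]);n=np.array([-u[1],u[0]])
    return (*(PV+r*u+(16+gap)*n),119,ph-90)
E
python3 -c "
from h import *
rows(*[B(-t) for t in (89,94,99,104,109,114,119,124,129,134,139,144)])"
```

```text
t: 10.52
eef_pos: [614.3, -106.4, 122.2]
tool_rot: [3.141, 0.004, 3.135]
wrist_force: [0.7, -0.3, 0.0]
finger_gap: 0.0
grasp_force: 0.0
t 10.52 [ 614.3 -106.4  122.2] yaw 179.6 F [ 0.7 -0.3  0. ]
[np.float64(0.1071), np.float64(-0.0022), np.float64(0.0156), np.float64(0.0), np.float64(0.0012), np.float64(-0.0076)]
[np.float64(0.129), np.float64(-0.0088), np.float64(0.0155), np.float64(0.0001), np.float64(0.0012), np.float64(0.0202)]
[np.float64(0.1515), np.float64(-0.0134), np.float64(0.0154), np.float64(0.0001), np.float64(0.0012), np.float64(0.048)]
[np.float64(0.1742), np.float64(-0.016), np.float64(0.0153), np.float64(0.0002), np.float64(0.0012), np.float64(0.0758)]
[np.float64(0.1971), np.float64(-0.0166), np.float64(0.0152), np.float64(0.0002), np.float64(0.0012), np.float64(0.1035)]
[np.float64(0.2199), np.float64(-0.0153), np.float64(0.0152), np.float64(0.0003), np.float64(0.0012), np.float64(0.1313)]
[np.float64(0.2426), np.float64(-0.012), np.float64(0.0151), np.float64(0.0003), np.float64(0.0012), np.float64(0.1591)]
[np.float64(0.2649), np.float64(-0.0066), np.float64(0.015), np.float64(0.0004), np.float64(0.0011), np.float64(0.1869)]
[np.float64(0.2866), np.float64(0.0006), np.float64(0.0149), np.float64(0.0004), np.float64(0.0011), np.float64(0.2146)]
[np.float64(0.3076), np.float64(0.0097), np.float64(0.0148), np.float64(0.0005), np.float64(0.0011), np.float64(0.2424)]
[np.float64(0.3278), np.float64(0.0206), np.float64(0.0148), np.float64(0.0005), np.float64(0.0011), np.float64(0.2702)]
[np.float64(0.3469), np.float64(0.0332), np.float64(0.0147), np.float64(0.0006), np.float64(0.0011), np.float64(0.298)]
```

```bash
python3 -m pendant '[[0.06,-0.002,0.012,0,0,-0.007],[0.107,-0.002,0.012,0,0,-0.007],[0.129,-0.009,0.012,0,0,0.02],[0.152,-0.013,0.012,0,0,0.048],[0.174,-0.016,0.012,0,0,0.076],[0.197,-0.017,0.012,0,0,0.104],[0.22,-0.015,0.012,0,0,0.131],[0.243,-0.012,0.012,0,0,0.159],[0.265,-0.007,0.012,0,0,0.187],[0.287,0,0.012,0,0,0.215],[0.308,0.01,0.012,0,0,0.242],[0.328,0.021,0.012,0,0,0.27]]';  python3 -c "
from h import *
rows(*[B(-t) for t in (139,144,149,153,157,160,163,166)])"
```

```text
t: 11.52
eef_pos: [548.7, -102.7, 119.9]
tool_rot: [3.138, 0.005, 2.281]
wrist_force: [1.2, -0.1, -0.9]
finger_gap: 0.4
grasp_force: 1.0
t 11.52 [ 548.7 -102.7  119.9] yaw 130.7 F [ 1.2 -0.1 -0.9]
[np.float64(0.0031), np.float64(0.0031), np.float64(0.0045), np.float64(0.0012), np.float64(0.0015), np.float64(-0.0016)]
[np.float64(0.0251), np.float64(-0.0031), np.float64(0.0043), np.float64(0.0012), np.float64(0.0015), np.float64(0.0262)]
[np.float64(0.0476), np.float64(-0.0072), np.float64(0.0042), np.float64(0.0013), np.float64(0.0014), np.float64(0.054)]
[np.float64(0.0658), np.float64(-0.0092), np.float64(0.0041), np.float64(0.0013), np.float64(0.0014), np.float64(0.0762)]
[np.float64(0.0842), np.float64(-0.0098), np.float64(0.004), np.float64(0.0014), np.float64(0.0013), np.float64(0.0984)]
[np.float64(0.0979), np.float64(-0.0095), np.float64(0.004), np.float64(0.0014), np.float64(0.0013), np.float64(0.1151)]
[np.float64(0.1116), np.float64(-0.0084), np.float64(0.0039), np.float64(0.0015), np.float64(0.0013), np.float64(0.1318)]
[np.float64(0.1252), np.float64(-0.0066), np.float64(0.0039), np.float64(0.0015), np.float64(0.0012), np.float64(0.1484)]
```

```bash
python3 -m pendant '[[0.022,-0.006,0,0,0,0.026],[0.044,-0.01,0,0,0,0.054],[0.063,-0.012,0,0,0,0.076],[0.081,-0.012,0,0,0,0.098],[0.081,-0.012,0,0,0,0.098],[0.081,-0.012,0,0,0,0.098]]';  python3 -c "
from h import *
rows(*[B(-t) for t in (157,160,163,166)])"
```

```text
t: 12.02
eef_pos: [535.1, -91.9, 119.0]
tool_rot: [3.14, 0.002, 1.98]
wrist_force: [0.1, -0.3, 0.2]
finger_gap: 0.9
grasp_force: 0.2
t 12.02 [535.1 -91.9 119. ] yaw 113.5 F [ 0.1 -0.3  0.2]
[np.float64(0.0007), np.float64(0.0064), np.float64(0.0001), np.float64(0.0006), np.float64(0.0006), np.float64(0.0026)]
[np.float64(0.0139), np.float64(0.0026), np.float64(0.0001), np.float64(0.0006), np.float64(0.0006), np.float64(0.0193)]
[np.float64(0.0273), np.float64(-0.0004), np.float64(0.0001), np.float64(0.0006), np.float64(0.0006), np.float64(0.0359)]
[np.float64(0.0408), np.float64(-0.0027), np.float64(0.0), np.float64(0.0006), np.float64(0.0006), np.float64(0.0526)]
```

```bash
python3 -m pendant '[[0.013,-0.002,0,0,0,0.017],[0.022,-0.003,0,0,0,0.034],[0.022,-0.003,0,0,0,0.034],[0.022,-0.003,0,0,0,0.034]]'; for i in 1; do python3 -m pendant '[[0.01,0,0,0,0,0],[0.01,0,0,0,0,0],[0.01,0,0,0,0,0]]';done
```

```text
t: 12.35
eef_pos: [533.0, -89.7, 118.4]
tool_rot: [3.14, 0.003, 1.873]
wrist_force: [1.8, -4.6, 2.2]
finger_gap: 0.5
grasp_force: 2.4
t: 12.6
eef_pos: [533.0, -89.6, 118.4]
tool_rot: [3.14, 0.005, 1.871]
wrist_force: [2.5, -8.9, 2.3]
finger_gap: 0.5
grasp_force: 4.2
```

```bash
python3 -m pendant '[[-0.03,0,0,0,0,0],[-0.13,0,0,0,0,0],[-0.15,0,0,0,0,0],[-0.15,0,-0.2,0,0,0],[-0.15,0,-0.4,0,0,0],[-0.15,0,-0.6,0,0,0],[-0.4,0,-0.7,0,0,0],[-0.6,0,-0.7,0,0,0],[-0.6,0,-0.7,0,0,0],[-0.6,0,-0.7,0,0,0],[-0.6,0,-0.7,0,0,0],[-0.6,0,-0.7,0,0,0]]'; python3 - <<'E'
from h import *
o=sensors.get_obs();w=wr(cam("wrist"),o)
import pickle;pickle.dump((o,w),open("w6.pkl","wb"))
g=cv2.cvtColor(w["frame"],6)
def lever(ph):
    a=np.radians(ph);u=np.array([np.cos(a),np.sin(a)]);n=np.array([-u[1],u[0]]);return u,n
print("boss px",proj(w,(576,-57,122)).round(0),"hub px",proj(w,(569,121.5,132)).round(0),"tip px",proj(w,(*(PV+68*lever(-162.6)[0]),119)).round(0))
# darkness along circles r=66..70 about pivot (knob), per angle
for ph in range(-186,-80,4):
    u,_=lever(ph);v=[g[tuple(np.clip(proj(w,(*(PV+r*u),119)).round().astype(int),0,[639,399])[::-1])] for r in (40,55,66,70)]
    print(ph,v)
E
```

```text
t: 13.6
eef_pos: [566.5, -198.5, 256.6]
tool_rot: [-3.141, -0.002, 1.874]
wrist_force: [-0.3, -0.3, -0.6]
finger_gap: 0.3
grasp_force: 0.0
boss px [383.  39.] hub px [ 472. -255.] tip px [302.  39.]
-186 [np.uint8(194), np.uint8(190), np.uint8(197), np.uint8(200)]
-182 [np.uint8(193), np.uint8(193), np.uint8(192), np.uint8(199)]
-178 [np.uint8(191), np.uint8(196), np.uint8(194), np.uint8(196)]
-174 [np.uint8(188), np.uint8(194), np.uint8(192), np.uint8(197)]
-170 [np.uint8(196), np.uint8(195), np.uint8(192), np.uint8(198)]
-166 [np.uint8(101), np.uint8(157), np.uint8(39), np.uint8(38)]
-162 [np.uint8(78), np.uint8(74), np.uint8(33), np.uint8(34)]
-158 [np.uint8(75), np.uint8(76), np.uint8(30), np.uint8(27)]
-154 [np.uint8(73), np.uint8(31), np.uint8(16), np.uint8(12)]
-150 [np.uint8(57), np.uint8(195), np.uint8(198), np.uint8(199)]
-146 [np.uint8(197), np.uint8(195), np.uint8(190), np.uint8(156)]
-142 [np.uint8(193), np.uint8(105), np.uint8(200), np.uint8(96)]
-138 [np.uint8(195), np.uint8(98), np.uint8(98), np.uint8(101)]
-134 [np.uint8(199), np.uint8(99), np.uint8(95), np.uint8(96)]
-130 [np.uint8(197), np.uint8(100), np.uint8(98), np.uint8(100)]
-126 [np.uint8(151), np.uint8(104), np.uint8(98), np.uint8(96)]
-122 [np.uint8(101), np.uint8(101), np.uint8(187), np.uint8(192)]
-118 [np.uint8(102), np.uint8(102), np.uint8(197), np.uint8(199)]
-114 [np.uint8(101), np.uint8(104), np.uint8(192), np.uint8(191)]
-110 [np.uint8(102), np.uint8(194), np.uint8(193), np.uint8(193)]
-106 [np.uint8(105), np.uint8(190), np.uint8(198), np.uint8(200)]
-102 [np.uint8(98), np.uint8(197), np.uint8(192), np.uint8(191)]
-98 [np.uint8(102), np.uint8(190), np.uint8(199), np.uint8(191)]
-94 [np.uint8(96), np.uint8(196), np.uint8(193), np.uint8(189)]
-90 [np.uint8(101), np.uint8(106), np.uint8(189), np.uint8(192)]
-86 [np.uint8(100), np.uint8(106), np.uint8(196), np.uint8(194)]
-82 [np.uint8(100), np.uint8(101), np.uint8(199), np.uint8(195)]
```

```bash
python3 - <<'E'
from h import *
import pickle
o,w=pickle.load(open("w6.pkl","rb"));g=cv2.cvtColor(w["frame"],6).astype(np.float32)
# blob of black knob: centre; and dark edges across lever along constant columns
b=proj(w,(576,-57,122));t=proj(w,(511,-77.3,119))
k=(g<55).astype(np.uint8);x0,y0=int(t[0])-25,int(t[1])-25
n,l,s,c=cv2.connectedComponentsWithStats(k[max(y0,0):y0+55,x0:x0+50]);print(s,c+[x0,max(y0,0)])
for u in range(310,365,6):
    col=g[15:65,u];d=np.diff(col);print(u,15+np.where(abs(d)>25)[0],d[abs(d)>25].round())
for e in (20,): print(g[0:75:2,345].astype(int))
j=[i for i in np.argwhere((g[:75,340:430]>60)&(g[:75,340:430]<80))];j=np.array(j);print(j.mean(0)+[0,340])
E
```

```text
[[   0    0   50   55 2361]
 [  15   19   35   22  389]] [[300.12113511  40.43074968]
 [302.79948586  44.45501285]]
310 [34 35 36 51 52] [-26. -56. -33. 102.  40.]
316 [34 35 50 51 52] [-41. -60.  26. 101.  39.]
322 [31 51 52 54] [-37.  55.  71. -37.]
328 [34 35 51] [-43. -52.  47.]
334 [34 35 51 52] [-39. -56. 106.  40.]
340 [34 35 50 51 52] [-41. -59.  41.  91.  38.]
346 [34 35 50 51 52] [-45. -63.  39.  91.  37.]
352 [34 35 50 51 52] [-46. -64.  41.  95.  38.]
358 [34 35 50 51 52] [-44. -58.  36.  89.  36.]
364 [33 34] [-42. -68.]
[195 194 194 197 198 200 197 197 195 193 194 193 196 195 196 199 197 191
  89  80  78  77  72  75  63  31 163 197 197 200 197 199 198 199 201 159
 103 103]
[ 41.90514469 373.81752412]
```

```bash
python3 - <<'E'
from h import *
import pickle
o,w=pickle.load(open("w6.pkl","rb"));g=cv2.cvtColor(w["frame"],6)
a,b=at(w,330,35,118),at(w,360,34.8,118);d=(a-b)[:2];print(a,b,np.degrees(np.arctan2(d[1],d[0])))
print("post expected px top/base",proj(w,(529.5,-62,114)),proj(w,(529.5,-62,80)))
print(g[14:42:2,312:340:3].astype(int))
T=cam("top");o=sensors.get_obs();print(o["t"])
for n,X in dict(hub=(569,121.5,132),tip=(500,188.5,123)).items():print(n,proj(T,X).round())
cv2.imwrite("pics/end.png",T["frame"])
c=cv2.cvtColor(T["frame"],6)
H=np.array([569,121.5])
for ph in range(120,152,2):
    u=np.array([np.cos(np.radians(ph)),np.sin(np.radians(ph))])
    print(ph,[int(cv2.getRectSubPix(c,(1,1),tuple(map(float,proj(T,(*(H+r*u),123)))))[0,0]) for r in (50,70,85)])
E
```

```text
[532.6947375  -66.91832301 118.        ] [556.84513992 -59.24208948 118.        ] -162.367080817971
post expected px top/base [328.06794162  28.63315231] [327.32734098  36.45344851]
[[202 194 191 196 192 194 191 191 201 190]
 [204 197 193 194 193 193 194 189 199 191]
 [200 196 194 193 195 194 195 192 195 194]
 [197 192 195 189 198 192 196 193 195 199]
 [199 190 196 189 195 189 194 197 195 202]
 [196 186 194 187 181 177 177 199 195 200]
 [198 188 196 190 178 177 176 197 192 201]
 [197 190 197 175 175 178 179 188 189 200]
 [196 191 195 165 173 175 176 188 191 197]
 [195 196 196 161 181 176 175 181 194 196]
 [197 193 192 164 130 179 146 192 199 199]
 [114 102 100  96  78  83  81 100 101 102]
 [ 80  78  76  79  78  81  78  78  78  80]
 [ 79  78  75  76  78  73  76  78  76  77]]
13.7
hub [273. 180.]
tip [251. 202.]
120 [219, 218, 219]
122 [215, 219, 220]
124 [207, 219, 218]
126 [182, 215, 217]
128 [143, 197, 210]
130 [95, 137, 173]
132 [55, 74, 103]
134 [38, 39, 42]
136 [32, 29, 37]
138 [32, 31, 34]
140 [30, 31, 37]
142 [29, 36, 68]
144 [36, 72, 130]
146 [52, 121, 191]
148 [70, 168, 203]
150 [87, 145, 166]
```

```bash
python3 -c "
from rig import manip
print(manip.sign_off())"
```

```text
the job is handed in; nothing more can be done
None
```

The long arm measured within about 0.3° of the index pin, the brake lever measured against its stop post, and the job was handed in at about 14 s with the robot touching nothing; no verdict came back.

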